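Nest the rinsed beakers in the carrier and bolt its gate

ROBOT

A 6-joint arm with a two-finger parallel gripper is mounted at the origin on the work surface. World frame = base frame: x ahead of the robot, y to its left, z up, the work surface at z = 0. Lengths are in m, angles in rad, forces in N, time in s.
With the tool pointing down it reaches from about 0.225 to 0.875 m from the base axis. Payload 3.4 kg.
Tool frame: the origin (TCP) lies midway between the tips of the shut fingers; the grasp point (between the pads) lies 19 mm behind it (manip.grip_point_offset is the distance from the TCP to the grasp point, in m); x points along the fingers, y is the direction in which the jaws open and shut, and the axes are right-handed (so a half turn about x gives the same grasp; the last joint's range is limited). The gripper opens to 85 mm and grips with 20 to 120 N. Pads are 22 mm wide; open, the fingers measure 114 mm over their backs; the gripper's body (76 mm by 85 mm) begins 54 mm behind the grasp point. The pads swing forward as they close: fully open they stand 13 mm farther back than shut.
Start: joints at [-1.416, 0.276, 1.505, -0, 1.361, -0.121], TCP at [0.157, -0.553, 0.231] pointing down, gripper open.
Joint ranges: [-2.89, 2.89], [-0.75, 2.08], [0.22, 2.7], [-1.18, 4.32], [0.11, 2.71], [-2.7, 2.7]. Speed limits (rad/s): [2.57, 2.57, 3.14, 3.14, 3.14, 3.14].

INTERFACE

Orientations are given as a unit quaternion [w, x, y, z].
In Python, from rig import manip gives the robot as it stands.
- The arm moves only by the shell command python3 -m crank 'ROWS' [FORCE]. ROWS is a JSON object of lists of equal length, an entry for each row: "grip": the opening, from 0 (shut) to 1 (fully open); "slide": the shift along the world's x, y, z in cm, a list of three; "roll": the turn about the world's z in degrees. In form: {"grip": [grip, ...], "slide": [[dx, dy, dz], ...], "roll": [roll, ...]}. A call has 1 to 20 rows; each row is the pose to reach, as a shift and turn from the pose commanded when the call began; what a row does not reach only later rows make up. A row lasts 1/10 s, in which the tool goes at most 50 mm and 8.59 degrees, less where a joint would pass 70% of its speed; a pose out of reach is approached as far as the arm can. A call with a gripper value outside its range is refused whole. The fingers move at their own pace and stop on an object; FORCE is the grip in N (left out, the last holds). Time passes only in rows, so rows that repeat a pose let the fingers close. It gives the time, the measured TCP pose, the force and the opening at its end, in the units of the state.
- manip.get_state(): the state, without advancing time (a new reading comes with each control period).
- manip.get_image(name): name is "scene" or "top" or "wrist"; returns a dict with "frame" (384x512x3 uint8, red, green, blue), "K" (3x3 intrinsics, pixels), "R" (3x3) and "t" (3): a world point X has camera coordinates R X + t. Camera axes: x right, y down, z forward; pixel columns grow to the right and rows downward; lengths in m; the calibration is good to about 2 mm. A picture is of the moment at which its call begins. There is no depth.
- manip.sign_off(): hands the job in, once; it reports no verdict.
The state is a dict: "clock": time; "qpos": joint angles; "qd": joint speeds; "effort": joint torques, N m; "position": TCP position; "ee_rot": TCP orientation; "contact_force": force on the tool from outside, world axes, zero at the start; "moment": the same for the moment, N m; "width": finger opening in m.
Only numpy, scipy, OpenCV 4.12 (cv2) and the standard library are available. Lean on these libraries where they do the work, as an engineer would, in place of code of your own. Each camera call takes 0.05 s, during which the arm holds its last target. There are 200 camera calls.

TASK

Pack the rinsed beakers for the store room: nest every loose white and blue beaker from the bench, upside down as they stand, over the stack of its own colour in the steel carrier, each seated with only a light push so that none is wedged. Draw the gate's bolt fully back, swing the gate shut and slide the bolt fully home into its keeper. Leave the other things on the bench where they are.

Things in the scene. Friction and masses are not known exactly. Their poses are not given: they have to be found in the camera images.
- carrier: open-topped stainless carrier, fixed, 150 (its x) by 280 mm (its y), railings 75 mm high, carrying handle at its +y end up to 105 mm high. Origin: middle of its underside; floor mat 10 mm above the bench. Its -y end is closed by the gate, hinged at the (-x, -y) corner post; the keeper stands on the (+x, -y) corner post, 100 mm high.
- white_base: white polypropylene beaker, tapered, upside down: rim (below) 80 mm across, closed end (on top) 57 mm across, 95 mm tall, wall 3 mm, 60 g. Origin: centre of the rim plane; z up, through the closed end. Yaw does not matter. Loose in the carrier near its +y end; slides a little under side load. Each white beaker seats with its rim 23 mm above the rim beneath. The taper needs a few N at most; one set down off centre may stay too high until pressed lightly.
- blue_base: blue polypropylene beaker, tapered, upside down: rim (below) 68 mm across, closed end (on top) 49 mm across, 80 mm tall, wall 3 mm, 50 g. Origin: centre of the rim plane; z up, through the closed end. Yaw does not matter. Loose in the carrier, nearer to the gate; slides a little under side load. Blue beakers too seat 23 mm apart, rim to rim.
- white1: white polypropylene beaker, tapered, upside down: rim (below) 80 mm across, closed end (on top) 57 mm across, 95 mm tall, wall 3 mm, 60 g. Origin: centre of the rim plane; z up, through the closed end. Yaw does not matter. May be absent.
- white2: white polypropylene beaker, tapered, upside down: rim (below) 80 mm across, closed end (on top) 57 mm across, 95 mm tall, wall 3 mm, 60 g. Origin: centre of the rim plane; z up, through the closed end. Yaw does not matter. May be absent.
- white3: white polypropylene beaker, tapered, upside down: rim (below) 80 mm across, closed end (on top) 57 mm across, 95 mm tall, wall 3 mm, 60 g. Origin: centre of the rim plane; z up, through the closed end. Yaw does not matter. May be absent.
- white4: white polypropylene beaker, tapered, upside down: rim (below) 80 mm across, closed end (on top) 57 mm across, 95 mm tall, wall 3 mm, 60 g. Origin: centre of the rim plane; z up, through the closed end. Yaw does not matter. May be absent.
- blue1: blue polypropylene beaker, tapered, upside down: rim (below) 68 mm across, closed end (on top) 49 mm across, 80 mm tall, wall 3 mm, 50 g. Origin: centre of the rim plane; z up, through the closed end. Yaw does not matter. May be absent.
- blue2: blue polypropylene beaker, tapered, upside down: rim (below) 68 mm across, closed end (on top) 49 mm across, 80 mm tall, wall 3 mm, 50 g. Origin: centre of the rim plane; z up, through the closed end. Yaw does not matter. May be absent.
- blue3: blue polypropylene beaker, tapered, upside down: rim (below) 68 mm across, closed end (on top) 49 mm across, 80 mm tall, wall 3 mm, 50 g. Origin: centre of the rim plane; z up, through the closed end. Yaw does not matter. May be absent.
- gate (a joint): angle of the end gate about its upright hinge, rad: 0 shut (gate along the carrier's +x from the hinge), growing as it swings outward, towards the carrier's -y, to 1.7. Stays where left (friction 0.12 N m). 133 mm long, 75 mm high, of 8 mm bar, with the barrel bolt on its upper rail.
- gate_hinge (a point): the gate's hinge axis at the height of the bench; its axes are parallel to the carrier's.
- bolt (a joint): travel of the barrel bolt along the gate, m: 0 fully drawn back (towards the hinge), 0.040 fully home (away from the hinge). Friction 2.5 N. With the bolt out, its tip would strike the keeper's post when the gate is swung shut.
- bolt_knob (a point): middle of the bolt's red upright knob (the point to grip), 16 mm across, 30 mm tall, 100 to 130 mm above the bench; 58 mm from the hinge axis when drawn, 98 mm when home. Site x runs along the bolt, away from the hinge. Beneath the knob are the bolt (top 92 mm high) and its two brackets (96 mm high, 21 mm wide).
- bolt_tip (a point): centre of the bolt's round end (10 mm across), 69 mm ahead of the knob, 87 mm above the bench.
- keeper (a point): centre of the keeper's opening (14 mm wide and 14 mm long) on the rear post, 87 mm above the bench; the bolt's tip passes through it.
- glass_beaker: straight glass beaker, 72 mm across, 95 mm tall, upright; leave alone. Origin: centre of its underside.
- scoop: steel spoon-shaped scoop, 170 mm, lying on the bench; leave alone. Origin: underside, about its middle.
- marker: white and blue marker pen, 135 mm, lying on the bench; leave alone. Origin: underside, about its middle.
- timer: white lab timer, 75 x 50 x 22 mm; leave alone. Origin: centre of its underside.
- wash_bottle: white wash bottle with blue cap and spout, 66 mm across, 200 mm tall; leave alone. Origin: centre of its underside.
Not all that is in view belongs to the job. What is shaped like the blue2 but brown or turquoise is not meant.

How it is judged:
On the way, in this order (a step that is already met when the one before it is completed fails the run):
1. the bolt is drawn fully back (within 6 mm of its stop) (value of joint bolt below 0.006 m), for 0.2 s.
2. the gate is shut (within 0.05 rad) with the bolt still drawn (within 15 mm of its stop) (value of joint gate below 0.05 rad and value of joint bolt below 0.015 m), for 0.2 s.
3. the bolt is slid home (at least 35 of its 40 mm) with the gate shut (value of joint gate below 0.05 rad and value of joint bolt above 0.035 m), for 0.2 s.
At the end, for the whole second after the job is handed in: every beaker present is upside down (tilt < 0.08), at rest, nested over one of its colour: rims 17 to 29 mm apart in height, within 8 mm sideways (15 mm of the lowest); the lowest two stand on the carrier floor; gate within 0.05 rad of shut; bolt at least 35 mm home (all of step 3 and x of white_base in the frame of carrier between -0.05 and 0.05 m and y of white_base in the frame of carrier between -0.12 and 0.12 m and z of each of white_base, blue_base in the frame of carrier below 0.016 m and angle between each of white_base, blue_base, white1, white2, white3, white4, blue1, blue2, blue3's own z axis and vertical below 0.08 rad and x of blue_base in the frame of carrier between -0.05 and 0.05 m and y of blue_base in the frame of carrier between -0.12 and 0.12 m and ((z of white1 in the frame of white_base between 0.017 and 0.029 m and horizontal distance between white1 and white_base below 0.008 m) or (z of white1 in the frame of white2 between 0.017 and 0.029 m and horizontal distance between white1 and white2 below 0.008 m) or (z of white1 in the frame of white3 between 0.017 and 0.029 m and horizontal distance between white1 and white3 below 0.008 m) or (z of white1 in the frame of white4 between 0.017 and 0.029 m and horizontal distance between white1 and white4 below 0.008 m)) and horizontal distance between each of white1, white2, white3, white4 and white_base below 0.015 m and linear speed of each of white1, white2, white3, white4, blue1, blue2, blue3 below 0.02 m/s and ((z of white2 in the frame of white_base between 0.017 and 0.029 m and horizontal distance between white2 and white_base below 0.008 m) or (z of white2 in the frame of white1 between 0.017 and 0.029 m and horizontal distance between white2 and white1 below 0.008 m) or (z of white2 in the frame of white3 between 0.017 and 0.029 m and horizontal distance between white2 and white3 below 0.008 m) or (z of white2 in the frame of white4 between 0.017 and 0.029 m and horizontal distance between white2 and white4 below 0.008 m)) and ((z of white3 in the frame of white_base between 0.017 and 0.029 m and horizontal distance between white3 and white_base below 0.008 m) or (z of white3 in the frame of white1 between 0.017 and 0.029 m and horizontal distance between white3 and white1 below 0.008 m) or (z of white3 in the frame of white2 between 0.017 and 0.029 m and horizontal distance between white3 and white2 below 0.008 m) or (z of white3 in the frame of white4 between 0.017 and 0.029 m and horizontal distance between white3 and white4 below 0.008 m)) and ((z of white4 in the frame of white_base between 0.017 and 0.029 m and horizontal distance between white4 and white_base below 0.008 m) or (z of white4 in the frame of white1 between 0.017 and 0.029 m and horizontal distance between white4 and white1 below 0.008 m) or (z of white4 in the frame of white2 between 0.017 and 0.029 m and horizontal distance between white4 and white2 below 0.008 m) or (z of white4 in the frame of white3 between 0.017 and 0.029 m and horizontal distance between white4 and white3 below 0.008 m)) and ((z of blue1 in the frame of blue_base between 0.017 and 0.029 m and horizontal distance between blue1 and blue_base below 0.008 m) or (z of blue1 in the frame of blue2 between 0.017 and 0.029 m and horizontal distance between blue1 and blue2 below 0.008 m) or (z of blue1 in the frame of blue3 between 0.017 and 0.029 m and horizontal distance between blue1 and blue3 below 0.008 m)) and horizontal distance between each of blue1, blue2, blue3 and blue_base below 0.015 m and ((z of blue2 in the frame of blue_base between 0.017 and 0.029 m and horizontal distance between blue2 and blue_base below 0.008 m) or (z of blue2 in the frame of blue1 between 0.017 and 0.029 m and horizontal distance between blue2 and blue1 below 0.008 m) or (z of blue2 in the frame of blue3 between 0.017 and 0.029 m and horizontal distance between blue2 and blue3 below 0.008 m)) and ((z of blue3 in the frame of blue_base between 0.017 and 0.029 m and horizontal distance between blue3 and blue_base below 0.008 m) or (z of blue3 in the frame of blue1 between 0.017 and 0.029 m and horizontal distance between blue3 and blue1 below 0.008 m) or (z of blue3 in the frame of blue2 between 0.017 and 0.029 m and horizontal distance between blue3 and blue2 below 0.008 m))); the robot touches nothing.
It fails at once if the glass beaker, scoop, marker, timer or wash bottle is pushed more than 25 mm from its place (distance of any of glass_beaker, scoop, marker, timer, wash_bottle from where it was at the start of the episode above 0.025 m).
It fails at once if the gate is swung against the keeper's post with the bolt out (value of joint gate between 0.07 and 0.15 rad and value of joint bolt above 0.02 m).
It fails at once if a white stack is pressed hard (over 30 N on the carrier's floor), which would wedge the beakers (contact force between carrier and white_base above 30 N).
It fails at once if a blue stack is pressed hard (over 30 N on the carrier's floor), which would wedge the beakers (contact force between carrier and blue_base above 30 N).
Of white1, blue1, white2, blue2, white3, blue3, white4 only 5 to 7 are there at a start; the rules pass over those that are not, and their reading is None.
At some moment in a run one of white1, blue1, white2, blue2, white3, blue3, white4 may be knocked a few centimetres aside while the robot is not near it.
It also fails if it takes over 210 s, if anything falls off the work surface, if the arm or the gripper's body presses on something with over 40 N, if the wrist force passes 120 N, or if a joint passes its speed limit or range.

## Working session

There is one attempt and no reset: what is moved stays moved. The work goes in short steps, Python scripts to look and compute and a shell command to move; the robot and the scene stay as the last step left them, time stands still between calls to the robot, and variables do not carry over. Pictures are saved under pics/ and viewed, on a budget of 14 in all, crops included, one or two more only if the job needs it, and the job is handed in when it is done.

```bash
mkdir -p pics; ls
cat > h.py <<'E'
import numpy as np, cv2
from rig import manip
def shot(cam, name=None):
    d=manip.get_image(cam)
    if name: cv2.imwrite(f'pics/{name}.png', d['frame'][:,:,::-1])
    return d
def ray(d,u,v,z):
    R,t,K=map(np.array,(d['R'],d['t'],d['K']))
    c=-R.T@t; r=R.T@np.linalg.solve(K,[u,v,1.]); return c+r*(z-c[2])/r[2]
def proj(d,X):
    p=np.array(d['K'])@(np.array(d['R'])@np.array(X)+np.array(d['t'])); return p[:2]/p[2]
E
python3 - <<'E'
from h import *
a=shot('top','top0');b=shot('scene','scene0')
for d in(a,b): print(-np.array(d['R']).T@d['t'], np.array(d['K'])[0,0]); 
print(a['R']); print(manip.get_state())
E
```

```text
pics
[0.38032929 0.01743238 1.40689359] 433.96466173387586
[ 1.38033772 -0.35193439  1.15537404] 417.89988663569085
[[ 0.02162278 -0.99976548 -0.00119712]
 [-0.99143952 -0.02128846 -0.12881954]
 [ 0.12876385  0.00397231 -0.99166733]]
{'clock': 0.1, 'qpos': array([-1.41600129e+00,  2.76539384e-01,  1.50602705e+00,  2.23249828e-05,
        1.36069780e+00, -1.21008669e-01]), 'qd': array([-0.00095207, -0.00129045, -0.00184772, -0.00041796, -0.00062291,
       -0.00038755]), 'effort': array([ 1.93332133e-03, -4.17699730e+01, -2.46403599e+01, -2.26204484e-04,
        5.78101433e-03, -2.52663277e-07]), 'position': array([ 0.15650767, -0.5527935 ,  0.23051368]), 'ee_rot': array([-0.09660986, -0.70039165, -0.09779193,  0.70039618]), 'contact_force': array([ 0.33142739,  0.25729818, -0.56775791]), 'moment': array([ 0.04818275, -0.00626785,  0.00791107]), 'width': 0.08477754783219202}
```

View pics/top0.png

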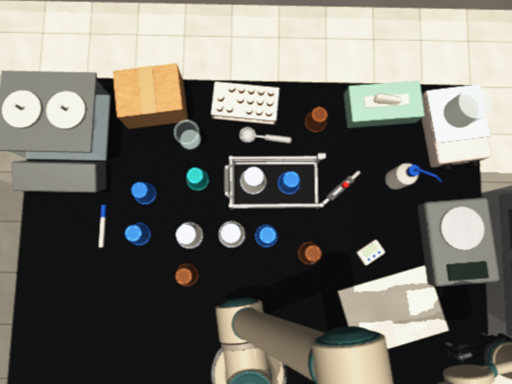

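View pics/scene0.png

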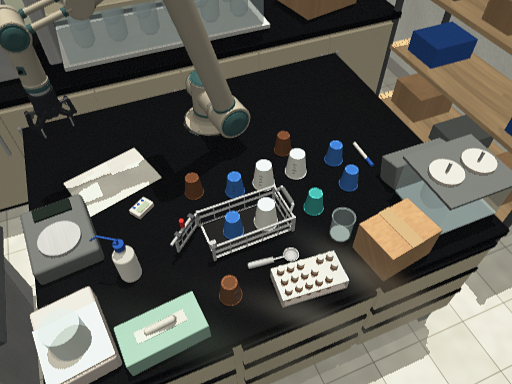

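The top view shows loose whites at (189,235) and (231,234), and loose blues at (143,192), (137,234) and (266,236). The carrier bases are at (252,180) white and (290,182) blue. The gate is half open from about (322,206) to (358,172), with the red knob near (346,185). The scene view confirms 2 white and 3 blue loose beakers.

```bash
cat >> h.py <<'E'
def masks(f):
    hsv=cv2.cvtColor(f,cv2.COLOR_RGB2HSV)
    return dict(b=cv2.inRange(hsv,(100,120,60),(118,255,255)),w=cv2.inRange(hsv,(0,0,150),(180,45,255)),
                r=cv2.inRange(hsv,(0,170,100),(4,255,255))|cv2.inRange(hsv,(174,170,100),(180,255,255)))
def blobs(f,c,amin):
    m=cv2.morphologyEx(masks(f)[c],cv2.MORPH_OPEN,np.ones((3,3))) if c!='r' else masks(f)[c]
    out=[]
    for k in cv2.findContours(m,cv2.RETR_EXTERNAL,cv2.CHAIN_APPROX_NONE)[0]:
        a=cv2.contourArea(k)
        if a>=amin:
            M=cv2.moments(cv2.convexHull(k)); 
            if M['m00']>0: out.append((round(M['m10']/M['m00'],1),round(M['m01']/M['m00'],1),int(a),cv2.boundingRect(k)))
    return out
def tri(d1,p1,d2,p2):
    A=[];b=[]
    for d,p in((d1,p1),(d2,p2)):
        c=ray(d,*p,0)-(r:=(ray(d,*p,0)-ray(d,*p,1))); r/=np.linalg.norm(r); P=np.eye(3)-np.outer(r,r); A.append(P); b.append(P@c)
    return np.linalg.solve(A[0]+A[1],b[0]+b[1])
E
python3 - <<'E'
from h import *
from scipy.spatial.transform import Rotation as Ro
a=shot('top');b=shot('scene')
for c,n in(('b',100),('w',150),('r',1)):
    print(c,'TOP'); 
    for q in blobs(a['frame'],c,n): print(q, ray(a,*q[:2],.04 if c!='r' else .115).round(3)) 
    print('SCENE'); print(*[q for q in blobs(b['frame'],c,n if c!='w' else 80)],sep='\n')
q=manip.get_state()['ee_rot']; print(Ro.from_quat(q,scalar_first=True).as_matrix().round(3))
c=a['frame'][140:220,215:370]; cv2.imwrite('pics/carr.png',cv2.resize(c[:,:,::-1],None,fx=5,fy=5,interpolation=cv2.INTER_CUBIC))
E
```

```text
b TOP
(265.9, 235.6, 399, (255, 224, 23, 24)) [ 0.426 -0.046  0.04 ]
(137.5, 233.5, 450, (124, 222, 27, 24)) [0.424 0.357 0.04 ]
(143.3, 192.3, 436, (131, 181, 26, 24)) [0.555 0.346 0.04 ]
(288.7, 182.3, 422, (277, 171, 24, 24)) [ 0.597 -0.116  0.04 ]
(422.5, 173.0, 168, (408, 164, 34, 18)) [ 0.636 -0.543  0.04 ]
SCENE
(116.2, 243.5, 141, (106, 237, 19, 15))
(232.5, 224.7, 422, (223, 210, 21, 29))
(234.2, 184.5, 377, (225, 171, 20, 27))
(349.1, 177.9, 394, (339, 164, 20, 28))
(333.9, 153.4, 357, (324, 140, 19, 27))
(441.6, 44.0, 2071, (408, 22, 69, 46))
w TOP
(395.1, 307.8, 5465, (339, 266, 109, 82)) [ 0.214 -0.446  0.04 ]
(370.6, 252.0, 316, (358, 240, 26, 25)) [ 0.382 -0.373  0.04 ]
(185.3, 234.4, 316, (176, 223, 20, 24)) [0.424 0.207 0.04 ]
(229.3, 233.4, 355, (219, 222, 22, 24)) [0.43  0.069 0.04 ]
(462.7, 227.9, 1494, (441, 206, 44, 45)) [ 0.463 -0.664  0.04 ]
(273.8, 202.7, 233, (229, 198, 98, 10)) [ 0.53  -0.069  0.04 ]
(251.5, 178.4, 351, (241, 167, 23, 25)) [0.607 0.003 0.04 ]
(405.5, 174.2, 225, (396, 164, 21, 21)) [ 0.631 -0.489  0.04 ]
(291.8, 158.1, 168, (267, 156, 49, 5
[... 861 characters left out ...]
3))
(122.8, 255.5, 223, (112, 246, 22, 19))
(339.6, 232.9, 204, (331, 226, 18, 15))
(58.3, 237.4, 1111, (37, 220, 44, 36))
(18.6, 253.1, 1103, (4, 218, 32, 78))
(140.8, 206.6, 167, (130, 198, 22, 18))
(265.9, 203.9, 183, (258, 197, 17, 15))
(444.5, 205.1, 1353, (398, 182, 97, 50))
(263.4, 165.0, 140, (256, 159, 16, 13))
(446.8, 171.1, 704, (429, 158, 37, 27))
(479.1, 159.9, 650, (461, 148, 37, 25))
(297.0, 153.5, 127, (290, 148, 15, 12))
(111.5, 181.2, 3093, (64, 148, 96, 68))
(258.0, 14.3, 115, (248, 2, 21, 24))
r TOP
(345.1, 184.6, 21, (342, 182, 7, 6)) [ 0.581 -0.278  0.115]
SCENE
(181.1, 221.9, 24, (179, 218, 5, 9))
[[-0.     0.272 -0.962]
 [ 0.001 -0.962 -0.272]
 [-1.    -0.001 -0.   ]]
```

View pics/carr.png

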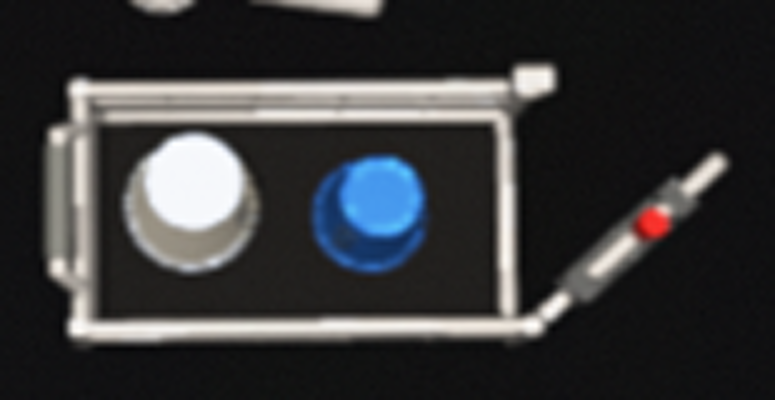

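```bash
cat >> h.py <<'E'
def discs(d,zs={'b':.08,'w':.095},box=None,amin=60):
    """closed ends (bright top faces): fitted ellipse centre cast on the plane of the end"""
    hsv=cv2.cvtColor(d['frame'],cv2.COLOR_RGB2HSV); R=[]
    for c,lo,hi in(('b',(98,80,195),(118,255,255)),('w',(0,0,232),(180,40,255))):
        m=cv2.morphologyEx(cv2.inRange(hsv,lo,hi),cv2.MORPH_OPEN,np.ones((3,3),np.uint8))
        for k in cv2.findContours(m,cv2.RETR_EXTERNAL,cv2.CHAIN_APPROX_NONE)[0]:
            if cv2.contourArea(k)<amin: continue
            (u,v),(p,q),_=cv2.fitEllipse(k)
            if p/q>.8: R.append((c,round(u,1),round(v,1),round(p,1),round(q,1),ray(d,u,v,zs[c])[:2].round(4)))
    return R
E
python3 - <<'E'
from h import *
a=shot('top')
for r in discs(a): print(r)
print('bases', ray(a,253.6,176,.105).round(4), ray(a,291.6,179.2,.09).round(4))
for n,u,v,z in(('hinge',321.6,205.2,.075),('keeper',321.6,155.8,.1),('knob',345.6,184.4,.13),('tip',358.8,172,.09),('FL',231,205.2,.075),('BL',231,157.6,.075)): print(n,ray(a,u,v,z).round(4))
E
```

```text
('b', 267.2, 234.6, 14.9, 15.4, array([ 0.4277, -0.0481]))
('b', 132.7, 232.8, 14.6, 15.3, array([0.4243, 0.3619]))
('b', 139.0, 189.7, 14.3, 14.7, array([0.5572, 0.3498]))
('b', 290.8, 178.9, 14.5, 14.8, array([ 0.6011, -0.1187]))
('w', 185.2, 234.0, 17.6, 18.3, array([0.4237, 0.1996]))
('w', 230.2, 232.7, 17.5, 18.0, array([0.4305, 0.0641]))
('w', 462.3, 228.0, 38.8, 41.7, array([ 0.4598, -0.6353]))
('w', 253.3, 176.0, 16.7, 17.6, array([ 0.6051, -0.002 ]))
('w', 65.0, 109.4, 34.8, 37.0, array([0.8037, 0.5909]))
('w', 20.7, 108.5, 34.6, 37.2, array([0.8036, 0.7299]))
bases [ 0.6035 -0.0029  0.105 ] [ 0.5986 -0.12    0.09  ]
hinge [ 0.5218 -0.2147  0.075 ]
keeper [ 0.6717 -0.2105  0.1   ]
knob [ 0.5797 -0.2765  0.13  ]
tip [ 0.6254 -0.3267  0.09  ]
FL [0.5158 0.0646 0.075 ]
BL [0.6654 0.0685 0.075 ]
```

Knob is at (0.580,-0.277), so the gate is about 0.84 rad open and the bolt about 27 mm out. Moving over the knob with the jaws along the bolt.

```bash
python3 -m crank '{"grip":[0.6,0.6,0.6,0.6,0.6,0.6,0.6,0.6,0.6,0.6,0.6,0.6,0.6,0.6,0.6,0.6],"slide":[[42.3,27.6,2],[42.3,27.6,2],[42.3,27.6,2],[42.3,27.6,2],[42.3,27.6,2],[42.3,27.6,2],[42.3,27.6,2],[42.3,27.6,2],[42.3,27.6,2],[42.3,27.6,2],[42.3,27.6,2],[42.3,27.6,2],[42.3,27.6,2],[42.3,27.6,2],[42.3,27.6,2],[42.3,27.6,2]],"roll":[27,27,27,27,27,27,27,27,27,27,27,27,27,27,27,27]}' 40
python3 - <<'E'
from h import *
w=shot('wrist','w1')
for q in blobs(w['frame'],'r',5): print(q, ray(w,*q[:2],.13).round(4))
print(-np.array(w['R']).T@w['t'])
E
```

```text
clock: 1.85
position: [0.5787, -0.2782, 0.2516]
ee_rot: [0.258, 0.659, 0.257, -0.659]
contact_force: [0.4, -0.2, 0.1]
width: 0.0514
(250.5, 183.4, 204, (243, 174, 16, 19)) [ 0.5825 -0.2747  0.13  ]
[ 0.63404546 -0.22816902  0.39342239]
```

View pics/w1.png

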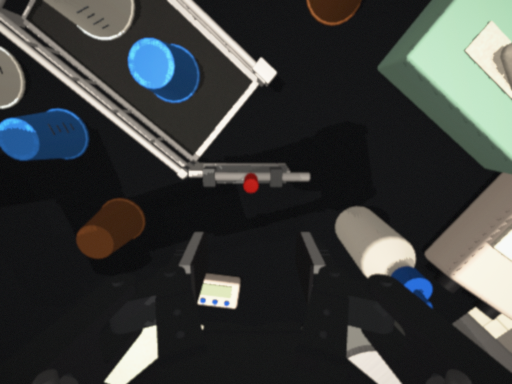

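The wrist view shows the knob at (250,183), the gate along image x with the jaws parallel, and both brackets clear. Descend and grip.

```bash
python3 -m crank '{"grip":[0.6,0.6,0.6,0.6,0.6,0.6,0.6,0.6,0,0,0,0,0,0,0,0],"slide":[[0.1,0.1,-4],[0.1,0.1,-8],[0.1,0.1,-11],[0.1,0.1,-13],[0.1,0.1,-14],[0.1,0.1,-14.5],[0.1,0.1,-14.5],[0.1,0.1,-14.5],[0.1,0.1,-14.5],[0.1,0.1,-14.5],[0.1,0.1,-14.5],[0.1,0.1,-14.5],[0.1,0.1,-14.5],[0.1,0.1,-14.5],[0.1,0.1,-14.5],[0.1,0.1,-14.5]],"roll":[0,0,0,0,0,0,0,0,0,0,0,0,0,0,0,0]}' 40
```

```text
clock: 3.5
position: [0.5808, -0.2763, 0.1073]
ee_rot: [0.258, 0.659, 0.258, -0.658]
contact_force: [-0.5, 1.2, 6.0]
width: 0.0145
```

```bash
python3 -m crank '{"grip":[0,0,0,0,0,0,0,0],"slide":[[-0.34,0.36,0],[-0.68,0.73,0],[-1.03,1.09,0],[-1.37,1.46,0],[-1.6,1.7,0],[-1.78,1.9,0],[-1.78,1.9,0],[-1.78,1.9,0]],"roll":[0,0,0,0,0,0,0,0]}'
python3 -m crank '{"grip":[0,0,0,0],"slide":[[-0.1,0.1,0],[-0.1,0.1,0],[-0.1,0.1,0],[-0.1,0.1,0]],"roll":[0,0,0,0]}'
```

```text
clock: 4.3
position: [0.5633, -0.2573, 0.1073]
ee_rot: [0.259, 0.659, 0.257, -0.658]
contact_force: [1.7, -0.4, 5.9]
width: 0.0143
clock: 4.7
position: [0.5627, -0.2565, 0.1073]
ee_rot: [0.259, 0.659, 0.257, -0.658]
contact_force: [1.8, -1.1, 6.5]
width: 0.0142
```

```bash
python3 -m crank '{"grip":[0,0,0,0,0],"slide":[[-0.1,0.1,0],[-0.2,0.2,0],[-0.3,0.3,0],[-0.3,0.3,0],[-0.3,0.3,0]],"roll":[0,0,0,0,0]}'
```

```text
clock: 5.2
position: [0.5619, -0.2557, 0.1073]
ee_rot: [0.261, 0.66, 0.255, -0.657]
contact_force: [6.4, -5.3, 2.5]
width: 0.0142
```

```bash
python3 -m crank '{"grip":[0,0,0,0,0,0,0,0,0,0,0,0],"slide":[[0.41,0.25,0],[0.78,0.7,0],[1.1,1.2,0],[1.36,1.72,0],[1.57,2.27,0],[1.73,2.83,0],[1.82,3.41,0],[1.85,3.8,0],[1.85,4.09,0],[1.85,4.09,0],[1.85,4.09,0],[1.85,4.09,0]],"roll":[5,11,17,23,29,35,41,45,48,48,48,48]}'
```

```text
clock: 6.4
position: [0.5805, -0.2123, 0.1073]
ee_rot: [0.506, 0.498, 0.501, -0.495]
contact_force: [6.9, 0.5, 2.7]
width: 0.0143
```

```bash
python3 -m crank '{"grip":[0,0,0,0],"slide":[[0,0.2,0],[0,0.4,0],[0,0.4,0],[0,0.4,0]],"roll":[1,1,1,1]}'
python3 - <<'E'
from h import *
a=shot('top')
c=a['frame'][135:225,225:375]; cv2.imwrite('pics/gate1.png',cv2.resize(c[:,:,::-1],None,fx=5,fy=5,interpolation=cv2.INTER_CUBIC))
E
```

```text
clock: 6.8
position: [0.5805, -0.2111, 0.1074]
ee_rot: [0.511, 0.492, 0.505, -0.492]
contact_force: [7.0, -6.1, 1.5]
width: 0.0144
```

View pics/gate1.png

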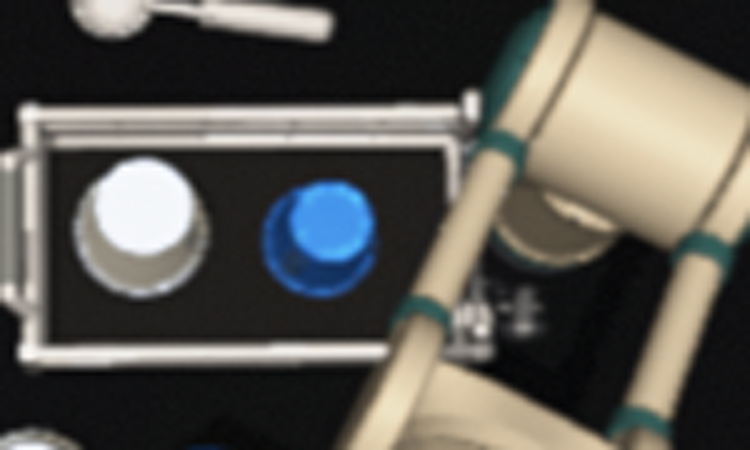

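```bash
python3 -m crank '{"grip":[0,0,0,0,0,0,0,0,0,0,0,0],"slide":[[0.4,0,0],[0.8,0,0],[1.2,0,0],[1.6,0,0],[2,0,0],[2.5,0,0],[3,0,0],[3.5,0,0],[3.9,0,0],[4.2,0,0],[4.2,0,0],[4.2,0,0]],"roll":[0,0,0,0,0,0,0,0,0,0,0,0]}'
```

```text
clock: 8.05
position: [0.6188, -0.2101, 0.1073]
ee_rot: [0.509, 0.491, 0.507, -0.493]
contact_force: [-0.8, -4.4, 7.3]
width: 0.0151
```

Moved 38 mm without resistance; push on to the stop.

```bash
python3 -m crank '{"grip":[0,0,0,0,0],"slide":[[0.2,0,0],[0.4,0,0],[0.5,0,0],[0.5,0,0],[0.5,0,0]],"roll":[0,0,0,0,0]}'
```

```text
clock: 8.55
position: [0.6208, -0.21, 0.1072]
ee_rot: [0.507, 0.49, 0.509, -0.494]
contact_force: [-6.4, -5.3, 9.1]
width: 0.0144
```

```bash
python3 -m crank '{"grip":[0.1,0.35,0.35,0.35,0.35,0.35,0.35,0.35,0.35],"slide":[[-0.4,-0.1,0],[-0.4,-0.1,0],[-0.4,-0.1,0],[-0.4,-0.1,0],[-0.4,-0.1,4],[-0.4,-0.1,9],[-0.4,-0.1,14],[-0.4,-0.1,14],[-0.4,-0.1,14]],"roll":[0,0,0,0,0,0,0,0,0]}'
python3 -m crank '{"grip":[1,1,1,1,1,1,1,1],"slide":[[-18.9,16.2,0.5],[-18.9,16.2,0.5],[-18.9,16.2,0.5],[-18.9,16.2,0.5],[-18.9,16.2,0.5],[-18.9,16.2,0.5],[-18.9,16.2,0.5],[-18.9,16.2,0.5]],"roll":[0,0,0,0,0,0,0,0]}'
python3 - <<'E'
from h import *
w=shot('wrist','w2')
for r in discs(w,amin=200): print(r)
for r in discs(shot('top')): print(r)
E
```

```text
clock: 9.45
position: [0.6207, -0.2093, 0.2475]
ee_rot: [0.509, 0.492, 0.507, -0.492]
contact_force: [-0.4, -0.2, -0.4]
width: 0.0302
clock: 10.25
position: [0.4317, -0.0477, 0.2504]
ee_rot: [0.508, 0.492, 0.508, -0.492]
contact_force: [0.2, 0.0, -0.4]
width: 0.0856
('b', 382.2, 236.1, 32.7, 39.0, array([ 0.604 , -0.1216]))
('w', 99.5, 367.7, 40.7, 43.7, array([ 0.2183, -0.3387]))
('w', 411.7, 144.5, 47.5, 56.4, array([ 0.6087, -0.0023]))
('w', 484.1, 126.7, 18.9, 23.3, array([0.6835, 0.0192]))
('w', 252.6, 73.8, 53.9, 58.3, array([0.4299, 0.0642]))
('b', 132.7, 232.8, 14.6, 15.3, array([0.4243, 0.3619]))
('b', 138.9, 189.7, 14.2, 14.7, array([0.5572, 0.3499]))
('b', 290.8, 178.9, 14.3, 14.8, array([ 0.6011, -0.1187]))
('w', 185.2, 233.9, 17.6, 18.1, array([0.4239, 0.1996]))
('w', 230.2, 232.7, 17.4, 17.9, array([0.4306, 0.064 ]))
('w', 462.2, 228.4, 38.0, 41.4, array([ 0.4586, -0.6349]))
('w', 253.2, 176.0, 16.7, 17.5, array([ 0.6052, -0.0019]))
('w', 65.0, 109.4, 34.8, 36.9, array([0.8037, 0.5909]))
('w', 20.8, 108.5, 34.5, 37.0, array([0.8037, 0.7297]))
('w', 396.6, 60.6, 47.2, 53.3, array([ 0.9859, -0.4496]))
('w', 206.9, 57.7, 48.6, 53.3, array([0.9829, 0.1527]))
('w', 111.0, 53.3, 42.5, 52.7, array([0.9912, 0.4583]))
('w', 19.8, 51.0, 42.5, 47.1, array([0.9929, 0.7494]))
```

View pics/w2.png

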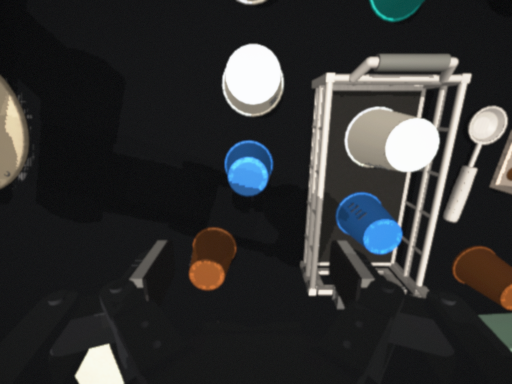

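```bash
python3 - <<'E'
from h import *
w=shot('wrist')
print(ray(w,248,177,.08), ray(w,382.2,236.1,.09), ray(w,411.7,144.5,.105))
a=shot('top'); print(ray(a,290.8,178.9,.09), ray(a,253.2,176,.105))
for r in discs(a)[:1]: print(r)
E
python3 -m crank '{"grip":[1,1,1,1,1,1,1,1],"slide":[[0,0,-4],[0,0,-8],[0,0,-12],[0,0,-15],[0,0,-18],[0,0,-20],[0,0,-20.5],[0,0,-20.5]],"roll":[0,0,0,0,0,0,0,0]}' 25
```

```text
[ 0.4284821  -0.04889233  0.08      ] [ 0.59886259 -0.11742305  0.09      ] [ 0.6032236  -0.00177643  0.105     ]
[ 0.5994457  -0.11756401  0.09      ] [ 0.60343275 -0.00165338  0.105     ]
('b', 132.7, 232.8, 14.6, 15.3, array([0.4243, 0.3619]))
clock: 11.25
position: [0.4313, -0.0477, 0.0457]
ee_rot: [0.507, 0.492, 0.508, -0.493]
contact_force: [-0.1, 0.3, 0.3]
width: 0.0855
```

```bash
python3 -m crank '{"grip":[1,0,0,0,0,0,0,0,0,0,0,0,0,0,0],"slide":[[-0.3,-0.1,0],[-0.3,-0.1,0],[-0.3,-0.1,0],[-0.3,-0.1,0],[-0.3,-0.1,0],[-0.3,-0.1,0],[-0.3,-0.1,0],[-0.3,-0.1,0],[-0.3,-0.1,0],[-0.3,-0.1,1],[-0.3,-0.1,4],[-0.3,-0.1,8],[-0.3,-0.1,12],[-0.3,-0.1,14],[-0.3,-0.1,14]],"roll":[0,0,0,0,0,0,0,0,0,0,0,0,0,0,0]}' 25
```

```text
clock: 12.75
position: [0.4306, -0.049, 0.1901]
ee_rot: [0.511, 0.494, 0.505, -0.491]
contact_force: [0.5, -1.1, -1.5]
width: 0.0511
```

```bash
python3 -m crank '{"grip":[0,0,0,0,0,0,0,0,0,0,0,0,0,0,0],"slide":[[3,-1.2,0],[6,-2.4,0],[9,-3.6,0],[12,-4.8,0],[15,-6,0],[16.8,-6.8,0],[16.8,-6.8,0],[16.8,-6.8,0],[16.8,-6.8,-2],[16.8,-6.8,-4],[16.8,-6.8,-6],[16.8,-6.8,-8],[16.8,-6.8,-9],[16.8,-6.8,-9],[16.8,-6.8,-9]],"roll":[0,0,0,0,0,0,0,0,0,0,0,0,0,0,0]}' 25
```

```text
clock: 14.25
position: [0.5958, -0.1161, 0.0968]
ee_rot: [0.508, 0.492, 0.508, -0.492]
contact_force: [-0.5, -0.5, -0.6]
width: 0.0509
```

```bash
python3 -m crank '{"grip":[0,0,0,0,0,0,0],"slide":[[0.3,-0.1,0],[0.3,-0.1,-0.4],[0.3,-0.1,-0.8],[0.3,-0.1,-1.2],[0.3,-0.1,-1.6],[0.3,-0.1,-1.8],[0.3,-0.1,-1.8]],"roll":[0,0,0,0,0,0,0]}' 25
```

```text
clock: 14.95
position: [0.5984, -0.1179, 0.0798]
ee_rot: [0.508, 0.491, 0.508, -0.493]
contact_force: [-4.9, -1.2, 11.2]
width: 0.0509
```

```bash
python3 -m crank '{"grip":[0.3,0.7,1,1,1,1,1,1,1,0,0,0,0,0,0,0,0],"slide":[[0,0,0],[0,0,0],[0,0,0],[0,0,0],[0,0,1],[0,0,3],[0,0,6],[0,0,8],[0,0,8],[0,0,8],[0,0,8],[0,0,8],[0,0,8],[0,0,8],[0,0,7],[0,0,6],[0,0,5]],"roll":[0,0,0,0,0,0,0,0,0,0,0,0,0,0,0,0,0]}' 25
```

```text
clock: 16.65
position: [0.5989, -0.1172, 0.127]
ee_rot: [0.507, 0.492, 0.508, -0.492]
contact_force: [-0.1, -0.7, -0.2]
width: -0.0001
```

```bash
python3 -m crank '{"grip":[0,0,0,0,0,0],"slide":[[0,0,-0.4],[0,0,-0.8],[0,0,-1.2],[0,0,-1.5],[0,0,-1.6],[0,0,-1.6]],"roll":[0,0,0,0,0,0]}'
```

```text
clock: 17.25
position: [0.5995, -0.1175, 0.1125]
ee_rot: [0.508, 0.492, 0.508, -0.492]
contact_force: [0.2, 0.6, 1.0]
width: 0.0003
```

```bash
python3 -m crank '{"grip":[0,0,0,1,1,1,1,1,1,1,1,1,1,1,1,1],"slide":[[0,0,4],[0,0,8],[0,0,14],[-4.2,46.7,14],[-4.2,46.7,14],[-4.2,46.7,14],[-4.2,46.7,14],[-4.2,46.7,14],[-4.2,46.7,14],[-4.2,46.7,14],[-4.2,46.7,14],[-4.2,46.7,14],[-4.2,46.7,14],[-4.2,46.7,14],[-4.2,46.7,14],[-4.2,46.7,14]],"roll":[0,0,0,0,0,0,0,0,0,0,0,0,0,0,0,0]}'
python3 - <<'E'
from h import *
for c in('top','wrist'):
    for r in discs(shot(c),amin=60 if c=='top' else 300)[:7]: print(r)
print(manip.get_state()['position'])
E
```

```text
clock: 18.85
position: [0.5576, 0.348, 0.2524]
ee_rot: [0.508, 0.492, 0.507, -0.493]
contact_force: [1.1, 0.8, -0.5]
width: 0.0854
('b', 138.8, 189.7, 14.1, 14.4, array([0.5573, 0.3503]))
('b', 291.1, 178.0, 14.5, 15.0, array([ 0.604 , -0.1194]))
('w', 230.3, 232.7, 17.4, 17.9, array([0.4306, 0.064 ]))
('w', 462.2, 228.2, 38.3, 41.2, array([ 0.4591, -0.635 ]))
('w', 253.2, 176.0, 16.7, 17.5, array([ 0.6052, -0.0019]))
('w', 64.9, 109.2, 34.0, 37.2, array([0.8045, 0.5914]))
('w', 20.7, 108.5, 34.5, 37.1, array([0.8036, 0.7297]))
('b', 250.8, 176.0, 31.9, 35.1, array([0.5576, 0.3478]))
[0.55773172 0.34786911 0.25254661]
```

```bash
python3 -m crank '{"grip":[1,1,1,1,1,1,1,1,0,0,0,0,0,0,0,0,0,0,0,0],"slide":[[0,0.1,-4],[0,0.1,-8],[0,0.1,-12],[0,0.1,-15],[0,0.1,-18],[0,0.1,-20],[0,0.1,-20.7],[0,0.1,-20.7],[0,0.1,-20.7],[0,0.1,-20.7],[0,0.1,-20.7],[0,0.1,-20.7],[0,0.1,-20.7],[0,0.1,-20.7],[0,0.1,-20.7],[0,0.1,-20.7],[0,0.1,-18],[0,0.1,-13],[0,0.1,-8],[0,0.1,-4]],"roll":[0,0,0,0,0,0,0,0,0,0,0,0,0,0,0,0,0,0,0,0]}' 25
```

```text
clock: 20.95
position: [0.5578, 0.351, 0.2157]
ee_rot: [0.508, 0.493, 0.507, -0.491]
contact_force: [0.5, 0.3, -0.3]
width: 0.0511
```

```bash
python3 -m crank '{"grip":[0,0,0,0,0,0,0,0,0,0,0,0,0,0,0,0,0,0,0,0],"slide":[[0.4,-4,0],[0.7,-8,0],[1,-12,0],[1.4,-16,0],[1.8,-20,0],[2.1,-24,0],[2.5,-28,0],[2.9,-32,0],[3.2,-36,0],[3.6,-40,0],[4,-44,0],[4.2,-46,0],[4.2,-46.6,0],[4.2,-46.6,0],[4.2,-46.6,-3],[4.2,-46.6,-6],[4.2,-46.6,-8],[4.2,-46.6,-9],[4.2,-46.6,-9],[4.2,-46.6,-9]],"roll":[0,0,0,0,0,0,0,0,0,0,0,0,0,0,0,0,0,0,0,0]}' 25
```

```text
clock: 22.95
position: [0.6, -0.1147, 0.1233]
ee_rot: [0.508, 0.492, 0.508, -0.491]
contact_force: [0.4, -0.8, 0.1]
width: 0.0513
```

```bash
python3 -m crank '{"grip":[0,0,0,0,0,0,0,0],"slide":[[-0.1,-0.2,0],[-0.1,-0.2,-0.4],[-0.1,-0.2,-0.8],[-0.1,-0.2,-1.2],[-0.1,-0.2,-1.6],[-0.1,-0.2,-1.9],[-0.1,-0.2,-1.9],[-0.1,-0.2,-1.9]],"roll":[0,0,0,0,0,0,0,0]}' 25
```

```text
clock: 23.75
position: [0.5984, -0.1174, 0.1034]
ee_rot: [0.508, 0.492, 0.508, -0.492]
contact_force: [0.6, 0.6, 1.4]
width: 0.0514
```

```bash
python3 -m crank '{"grip":[0.3,0.7,1,1,1,1,1,1,1,0,0,0,0,0,0,0,0,0,0],"slide":[[0,0,-0.1],[0,0,-0.1],[0,0,-0.1],[0,0,-0.1],[0,0,1],[0,0,3],[0,0,6],[0,0,8],[0,0,8],[0,0,8],[0,0,8],[0,0,8],[0,0,8],[0,0,8],[0,0,6.5],[0,0,5.2],[0,0,4.2],[0,0,3.8],[0,0,3.8]],"roll":[0,0,0,0,0,0,0,0,0,0,0,0,0,0,0,0,0,0,0]}' 25
python3 -m crank '{"grip":[0,0,0,0,0],"slide":[[0,0,-0.2],[0,0,-0.4],[0,0,-0.6],[0,0,-0.7],[0,0,-0.7]],"roll":[0,0,0,0,0]}'
```

```text
clock: 25.65
position: [0.5978, -0.1173, 0.1404]
ee_rot: [0.507, 0.492, 0.508, -0.492]
contact_force: [-0.9, -0.8, 0.4]
width: -0.0001
clock: 26.15
position: [0.5988, -0.1176, 0.1352]
ee_rot: [0.508, 0.492, 0.507, -0.492]
contact_force: [0.6, 0.6, 4.0]
width: 0.0
```

```bash
python3 -m crank '{"grip":[0,0,0,1,1,1,1,1,1,1,1,1,1,1,1,1,1],"slide":[[0,0,4],[0,0,8],[0,0,12],[-17.4,47.8,12],[-17.4,47.8,12],[-17.4,47.8,12],[-17.4,47.8,12],[-17.4,47.8,12],[-17.4,47.8,12],[-17.4,47.8,12],[-17.4,47.8,12],[-17.4,47.8,12],[-17.4,47.8,12],[-17.4,47.8,12],[-17.4,47.8,12],[-17.4,47.8,12],[-17.4,47.8,12]],"roll":[0,0,0,0,0,0,0,0,0,0,0,0,0,0,0,0,0]}'
python3 - <<'E'
from h import *
a=shot('top')
for d in(a,shot('wrist')):
    for r in discs(d,amin=60 if d is a else 300)[:7]: print(r, ray(d,r[1],r[2],.136 if r[0]=='b' else .105)[:2].round(4))
print(manip.get_state()['position'])
E
```

```text
clock: 27.85
position: [0.4249, 0.3591, 0.2543]
ee_rot: [0.508, 0.492, 0.507, -0.493]
contact_force: [0.9, 0.1, 0.6]
width: 0.0854
('b', 132.6, 232.8, 14.5, 15.1, array([0.4242, 0.3622])) [0.4225 0.3476]
('b', 292.1, 176.6, 14.7, 15.4, array([ 0.6085, -0.1224])) [ 0.5988 -0.1167]
('w', 185.3, 233.9, 17.3, 18.1, array([0.4239, 0.1993])) [0.4237 0.1979]
('w', 230.2, 232.7, 17.4, 17.9, array([0.4306, 0.064 ])) [0.4301 0.0638]
('w', 462.2, 228.2, 38.3, 41.2, array([ 0.4591, -0.635 ])) [ 0.4585 -0.6299]
('w', 253.2, 176.0, 16.7, 17.5, array([ 0.6052, -0.0019])) [ 0.6034 -0.0017]
('w', 65.0, 109.4, 34.8, 36.9, array([0.8037, 0.5909])) [0.8005 0.5865]
('w', 499.2, 313.8, 25.8, 30.7, array([0.7738, 0.1767])) [0.7621 0.1853]
[0.42502022 0.35921629 0.25440033]
```

```bash
python3 -m crank '{"grip":[1,1,1,1,1,1,1,1,0,0,0,0,0,0,0,0,0,0,0,0],"slide":[[0,0.1,-4],[0,0.1,-8],[0,0.1,-12],[0,0.1,-15],[0,0.1,-18],[0,0.1,-20],[0,0.1,-20.9],[0,0.1,-20.9],[0,0.1,-20.9],[0,0.1,-20.9],[0,0.1,-20.9],[0,0.1,-20.9],[0,0.1,-20.9],[0,0.1,-20.9],[0,0.1,-20.9],[0,0.1,-20.9],[0,0.1,-18],[0,0.1,-13],[0,0.1,-8],[0,0.1,-4]],"roll":[0,0,0,0,0,0,0,0,0,0,0,0,0,0,0,0,0,0,0,0]}' 25
```

```text
clock: 29.95
position: [0.4247, 0.362, 0.2177]
ee_rot: [0.508, 0.493, 0.508, -0.491]
contact_force: [0.9, 0.7, -1.0]
width: 0.051
```

```bash
python3 -m crank '{"grip":[0,0,0,0,0,0,0,0,0,0,0,0,0,0,0,0,0,0,0,0],"slide":[[1.4,-4,0],[2.9,-8,0],[4.4,-12,0],[5.8,-16,0],[7.2,-20,0],[8.7,-24,0],[10.2,-28,0],[11.6,-32,0],[13.1,-36,0],[14.5,-40,0],[16,-44,0],[17,-46.5,0],[17.4,-47.8,0],[17.4,-47.8,0],[17.4,-47.8,0],[17.4,-47.8,-2],[17.4,-47.8,-4],[17.4,-47.8,-6],[17.4,-47.8,-7],[17.4,-47.8,-7]],"roll":[0,0,0,0,0,0,0,0,0,0,0,0,0,0,0,0,0,0,0,0]}' 25
```

```text
clock: 31.95
position: [0.597, -0.1147, 0.1432]
ee_rot: [0.507, 0.491, 0.509, -0.492]
contact_force: [-0.0, 0.0, 0.3]
width: 0.051
```

```bash
python3 -m crank '{"grip":[0,0,0,0,0,0,0,0],"slide":[[0.2,-0.2,0],[0.2,-0.2,-0.4],[0.2,-0.2,-0.8],[0.2,-0.2,-1.2],[0.2,-0.2,-1.5],[0.2,-0.2,-1.7],[0.2,-0.2,-1.7],[0.2,-0.2,-1.7]],"roll":[0,0,0,0,0,0,0,0]}' 25
```

```text
clock: 32.75
position: [0.6001, -0.1184, 0.1272]
ee_rot: [0.508, 0.492, 0.508, -0.492]
contact_force: [-0.9, 0.0, -0.8]
width: 0.0508
```

```bash
python3 -m crank '{"grip":[0,0.3,0.7,1,1,1,1,1,1,0,0,0,0,0,0,0,0,0,0],"slide":[[0,0,-0.2],[0,0,-0.2],[0,0,-0.2],[0,0,-0.2],[0,0,1],[0,0,3],[0,0,6],[0,0,8],[0,0,8],[0,0,8],[0,0,8],[0,0,8],[0,0,8],[0,0,8],[0,0,6.5],[0,0,5.2],[0,0,4.2],[0,0,3.7],[0,0,3.7]],"roll":[0,0,0,0,0,0,0,0,0,0,0,0,0,0,0,0,0,0,0]}' 25
python3 -m crank '{"grip":[0,0,0,0,0],"slide":[[0,0,-0.2],[0,0,-0.4],[0,0,-0.6],[0,0,-0.7],[0,0,-0.7]],"roll":[0,0,0,0,0]}'
```

```text
clock: 34.65
position: [0.5997, -0.1182, 0.1632]
ee_rot: [0.507, 0.492, 0.508, -0.492]
contact_force: [0.9, -0.4, -0.6]
width: 0.0
clock: 35.15
position: [0.6009, -0.1186, 0.1583]
ee_rot: [0.508, 0.492, 0.507, -0.492]
contact_force: [-0.5, -0.5, 4.6]
width: -0.0
```

```bash
python3 -m crank '{"grip":[0,0,0,1,1,1,1,1,1,1,1,1],"slide":[[0,0,4],[0,0,8],[0,0,10],[-17,18.3,10],[-17,18.3,10],[-17,18.3,10],[-17,18.3,10],[-17,18.3,10],[-17,18.3,10],[-17,18.3,10],[-17,18.3,10],[-17,18.3,10]],"roll":[0,0,0,0,0,0,0,0,0,0,0,0]}'
python3 - <<'E'
from h import *
a=shot('top')
for d in(a,shot('wrist','w3')):
    for r in discs(d,amin=60 if d is a else 300)[:7]: print(r, ray(d,r[1],r[2],.159 if r[0]=='b' else .105)[:2].round(4))
print(manip.get_state()['position'])
E
```

```text
clock: 36.35
position: [0.4313, 0.0638, 0.2572]
ee_rot: [0.508, 0.492, 0.507, -0.492]
contact_force: [0.5, -0.1, -0.7]
width: 0.0853
('b', 292.8, 175.2, 15.2, 15.6, array([ 0.6129, -0.1247])) [ 0.599  -0.1162]
('w', 462.3, 228.2, 38.3, 41.2, array([ 0.4591, -0.6353])) [ 0.4585 -0.6302]
('w', 253.2, 176.0, 16.7, 17.5, array([ 0.6052, -0.0019])) [ 0.6034 -0.0017]
('w', 65.0, 109.4, 34.8, 37.0, array([0.8037, 0.591 ])) [0.8005 0.5865]
('w', 20.7, 108.5, 34.5, 37.1, array([0.8036, 0.7297])) [0.8005 0.7244]
('w', 396.6, 60.6, 47.2, 53.4, array([ 0.9859, -0.4496])) [ 0.9814 -0.4461]
('w', 206.9, 57.7, 48.6, 53.4, array([0.9829, 0.1526])) [0.9784 0.1516]
('w', 389.9, 235.7, 38.8, 46.8, array([ 0.6086, -0.0057])) [ 0.6027 -0.001 ]
('w', 249.8, 176.8, 43.9, 46.9, array([0.4299, 0.0653])) [0.4298 0.0676]
('w', 247.4, 49.1, 53.4, 59.6, array([0.4237, 0.1996])) [0.4238 0.1976]
[0.43107074 0.06380956 0.25702988]
```

View pics/w3.png

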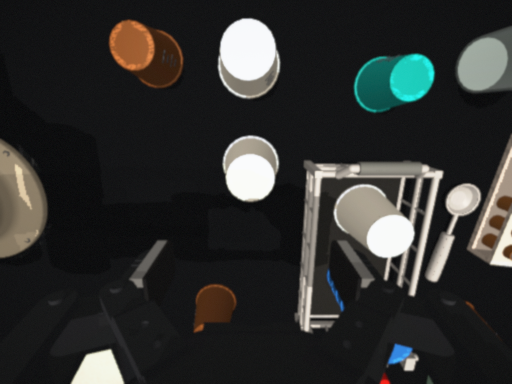

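The wrist view shows the white beaker at (250,177) centred between the jaws, the next one at (247,49), and the base undisturbed in the carrier at (390,236).

```bash
python3 -m crank '{"grip":[1,1,1,1,1,1,1,1,0,0,0,0,0,0,0,0,0,0,0,0],"slide":[[0,0.1,-4],[0,0.1,-8],[0,0.1,-12],[0,0.1,-15],[0,0.1,-18],[0,0.1,-19],[0,0.1,-19.7],[0,0.1,-19.7],[0,0.1,-19.7],[0,0.1,-19.7],[0,0.1,-19.7],[0,0.1,-19.7],[0,0.1,-19.7],[0,0.1,-19.7],[0,0.1,-19.7],[0,0.1,-19.7],[0,0.1,-18],[0,0.1,-13],[0,0.1,-8],[0,0.1,-4]],"roll":[0,0,0,0,0,0,0,0,0,0,0,0,0,0,0,0,0,0,0,0]}' 25
```

```text
clock: 38.45
position: [0.4305, 0.0657, 0.2201]
ee_rot: [0.509, 0.493, 0.507, -0.491]
contact_force: [1.2, -1.1, -1.1]
width: 0.0594
```

```bash
python3 -m crank '{"grip":[0,0,0,0,0,0,0,0,0,0,0,0,0,0,0,0],"slide":[[3,-1.2,0],[6,-2.4,0],[9,-3.6,0],[12,-4.8,0],[15,-6,0],[17.3,-6.6,0],[17.3,-6.6,0],[17.3,-6.6,0],[17.3,-6.6,-3],[17.3,-6.6,-6],[17.3,-6.6,-8],[17.3,-6.6,-9],[17.3,-6.6,-10],[17.3,-6.6,-10.3],[17.3,-6.6,-10.3],[17.3,-6.6,-10.3]],"roll":[0,0,0,0,0,0,0,0,0,0,0,0,0,0,0,0]}' 25
```

```text
clock: 40.05
position: [0.6039, -0.0004, 0.1153]
ee_rot: [0.508, 0.492, 0.507, -0.492]
contact_force: [-0.1, 0.3, -0.1]
width: 0.0596
```

Correct slightly, lower to about 0.094, release, then press with shut fingers (seated top expected at 0.128).

```bash
python3 -m crank '{"grip":[0,0,0,0,0,0,0,0],"slide":[[-0.1,-0.1,0],[-0.1,-0.1,-0.5],[-0.1,-0.1,-1],[-0.1,-0.1,-1.5],[-0.1,-0.1,-1.8],[-0.1,-0.1,-2],[-0.1,-0.1,-2],[-0.1,-0.1,-2]],"roll":[0,0,0,0,0,0,0,0]}' 25
```

```text
clock: 40.85
position: [0.6025, -0.0012, 0.0947]
ee_rot: [0.508, 0.492, 0.508, -0.492]
contact_force: [-1.0, 1.2, 2.7]
width: 0.0597
```

```bash
python3 -m crank '{"grip":[0.3,0.7,1,1,1,1,1,1,1,0,0,0,0,0,0,0,0,0,0],"slide":[[0,0,0],[0,0,0],[0,0,0],[0,0,0],[0,0,1],[0,0,3],[0,0,6],[0,0,8],[0,0,8],[0,0,8],[0,0,8],[0,0,8],[0,0,8],[0,0,8],[0,0,6.5],[0,0,5.2],[0,0,4.2],[0,0,3.9],[0,0,3.9]],"roll":[0,0,0,0,0,0,0,0,0,0,0,0,0,0,0,0,0,0,0]}' 25
python3 -m crank '{"grip":[0,0,0,0,0],"slide":[[0,0,-0.2],[0,0,-0.4],[0,0,-0.6],[0,0,-0.7],[0,0,-0.7]],"roll":[0,0,0,0,0]}'
```

```text
clock: 42.75
position: [0.6019, -0.0014, 0.1326]
ee_rot: [0.507, 0.492, 0.508, -0.492]
contact_force: [1.2, -0.3, -0.6]
width: -0.0004
clock: 43.25
position: [0.603, -0.0014, 0.1278]
ee_rot: [0.508, 0.493, 0.507, -0.492]
contact_force: [-0.7, -0.1, 5.0]
width: -0.0002
```

Seated at 0.128. On to the second white beaker at (0.424,0.1985).

```bash
python3 -m crank '{"grip":[0,0,0,1,1,1,1,1,1,1,1,1,1,1],"slide":[[0,0,4],[0,0,8],[0,0,13],[-17.9,20,13],[-17.9,20,13],[-17.9,20,13],[-17.9,20,13],[-17.9,20,13],[-17.9,20,13],[-17.9,20,13],[-17.9,20,13],[-17.9,20,13],[-17.9,20,13],[-17.9,20,13]],"roll":[0,0,0,0,0,0,0,0,0,0,0,0,0,0]}'
python3 - <<'E'
from h import *
a=shot('top')
for d in(a,shot('wrist')):
    for r in discs(d,amin=60 if d is a else 300)[:5]: print(r, ray(d,r[1],r[2],.159 if r[0]=='b' else .128)[:2].round(4))
print(manip.get_state()['position'])
E
```

```text
clock: 44.65
position: [0.424, 0.1979, 0.2561]
ee_rot: [0.507, 0.492, 0.507, -0.493]
contact_force: [-0.4, -0.0, -0.4]
width: 0.0852
('b', 292.8, 175.2, 15.2, 15.6, array([ 0.6129, -0.1247])) [ 0.599  -0.1162]
('w', 462.2, 228.3, 38.2, 41.3, array([ 0.4589, -0.635 ])) [ 0.4568 -0.6185]
('w', 253.6, 174.6, 17.2, 17.6, array([ 0.6095, -0.003 ])) [ 0.6038 -0.0024]
('w', 65.0, 109.4, 34.8, 36.9, array([0.8037, 0.5909])) [0.7931 0.5765]
('w', 20.7, 108.5, 34.5, 37.1, array([0.8036, 0.7297])) [0.793  0.7119]
[0.42376168 0.19807582 0.25614833]
```

Run:
```python
from h import *
shot('wrist','w4')
```

```text
(no output)
```

View pics/w4.png

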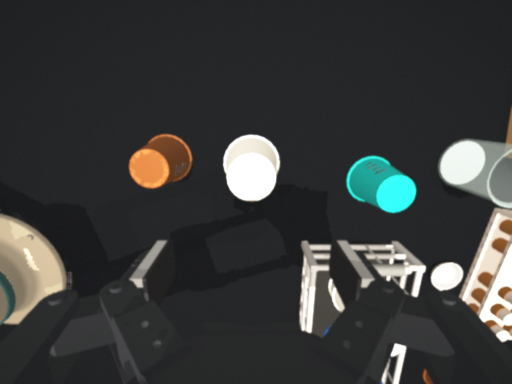

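The beaker is in its place at (251,176); its lit side merged with the top in the mask. The same offset as last time holds.

```bash
python3 -m crank '{"grip":[1,1,1,1,1,1,1,1,0,0,0,0,0,0,0,0,0,0,0,0],"slide":[[0,0.1,-4],[0,0.1,-8],[0,0.1,-12],[0,0.1,-15],[0,0.1,-18],[0,0.1,-19],[0,0.1,-19.6],[0,0.1,-19.6],[0,0.1,-19.6],[0,0.1,-19.6],[0,0.1,-19.6],[0,0.1,-19.6],[0,0.1,-19.6],[0,0.1,-19.6],[0,0.1,-19.6],[0,0.1,-19.6],[0,0.1,-18],[0,0.1,-13],[0,0.1,-8],[0,0.1,-4]],"roll":[0,0,0,0,0,0,0,0,0,0,0,0,0,0,0,0,0,0,0,0]}' 25
```

```text
clock: 46.8
position: [0.4235, 0.1997, 0.2192]
ee_rot: [0.508, 0.493, 0.507, -0.491]
contact_force: [2.3, -0.7, -1.9]
width: 0.0595
```

```bash
python3 -m crank '{"grip":[0,0,0,0,0,0,0,0,0,0,0,0,0,0,0,0,0],"slide":[[3,-3.3,0],[6,-6.6,0],[9,-10,0],[12,-13.4,0],[15,-16.8,0],[17,-19,0],[18,-20.1,0],[18,-20.1,0],[18,-20.1,0],[18,-20.1,-2],[18,-20.1,-4],[18,-20.1,-6],[18,-20.1,-7],[18,-20.1,-8],[18,-20.1,-8],[18,-20.1,-8],[18,-20.1,-8]],"roll":[0,0,0,0,0,0,0,0,0,0,0,0,0,0,0,0,0]}' 25
```

```text
clock: 48.5
position: [0.6039, -0.0013, 0.1373]
ee_rot: [0.508, 0.492, 0.507, -0.492]
contact_force: [0.7, -0.1, -0.3]
width: 0.0596
```

```bash
python3 -m crank '{"grip":[0,0,0,0,0,0,0,0],"slide":[[-0.1,-0.1,0],[-0.1,-0.1,-0.5],[-0.1,-0.1,-1],[-0.1,-0.1,-1.5],[-0.1,-0.1,-1.8],[-0.1,-0.1,-1.9],[-0.1,-0.1,-1.9],[-0.1,-0.1,-1.9]],"roll":[0,0,0,0,0,0,0,0]}' 25
```

```text
clock: 49.3
position: [0.6027, -0.0025, 0.1179]
ee_rot: [0.508, 0.492, 0.507, -0.492]
contact_force: [-0.2, -0.3, 4.4]
width: 0.0592
```

```bash
python3 -m crank '{"grip":[0.3,0.7,1,1,1,1,1,1,1,0,0,0,0,0,0,0,0,0,0],"slide":[[0,0,0],[0,0,0],[0,0,0],[0,0,0],[0,0,1],[0,0,3],[0,0,6],[0,0,8],[0,0,8],[0,0,8],[0,0,8],[0,0,8],[0,0,8],[0,0,8],[0,0,6.5],[0,0,5.2],[0,0,4.2],[0,0,3.8],[0,0,3.8]],"roll":[0,0,0,0,0,0,0,0,0,0,0,0,0,0,0,0,0,0,0]}' 25
python3 -m crank '{"grip":[0,0,0,0,0],"slide":[[0,0,-0.2],[0,0,-0.4],[0,0,-0.6],[0,0,-0.7],[0,0,-0.7]],"roll":[0,0,0,0,0]}'
```

```text
clock: 51.2
position: [0.6018, -0.0024, 0.1544]
ee_rot: [0.507, 0.492, 0.508, -0.492]
contact_force: [0.7, 0.8, 0.6]
width: 0.0003
clock: 51.7
position: [0.6034, -0.0025, 0.1504]
ee_rot: [0.509, 0.493, 0.507, -0.491]
contact_force: [-0.7, 0.7, 7.9]
width: -0.0001
```

Both stacks are at seated height. Retreat and check everything.

```bash
python3 -m crank '{"grip":[0,0,0,0,0,0,0,0,0,0,0,0,0,0,0,0],"slide":[[0,0,4],[0,0,8],[0,0,12],[-30,-20,12],[-30,-20,12],[-30,-20,12],[-30,-20,12],[-30,-20,12],[-30,-20,12],[-30,-20,12],[-30,-20,12],[-30,-20,12],[-30,-20,12],[-30,-20,12],[-30,-20,12],[-30,-20,12]],"roll":[0,0,0,0,0,0,0,0,0,0,0,0,0,0,0,0]}'
python3 - <<'E'
from h import *
a=shot('top'); b=shot('scene')
for r in discs(a)[:4]: print(r, ray(a,r[1],r[2],.159 if r[0]=='b' else .151)[:2].round(4))
for q in blobs(a['frame'],'r',1): print('knob',q,ray(a,*q[:2],.125).round(4))
A=cv2.resize(a['frame'][135:225,215:375],None,fx=5,fy=5,interpolation=cv2.INTER_CUBIC)[:,:750]
cv2.imwrite('pics/fin_top.png',A[:,:,::-1])
cv2.imwrite('pics/fin_sc.png',cv2.resize(b['frame'][130:290,130:380],None,fx=3,fy=3,interpolation=cv2.INTER_CUBIC)[:,:,::-1])
E
```

```text
clock: 53.3
position: [0.3031, -0.2018, 0.2682]
ee_rot: [0.508, 0.492, 0.509, -0.491]
contact_force: [-0.2, 0.7, -0.4]
width: 0.0
('b', 292.8, 175.2, 15.3, 15.6, array([ 0.6127, -0.1247])) [ 0.599  -0.1162]
('w', 462.3, 228.0, 38.8, 41.6, array([ 0.4598, -0.6353])) [ 0.4563 -0.6074]
('w', 253.9, 173.2, 17.8, 18.4, array([ 0.614 , -0.0037])) [ 0.6039 -0.0029]
('w', 65.0, 109.4, 34.8, 37.0, array([0.8036, 0.591 ])) [0.7857 0.5664]
knob (323.3, 170.7, 22, (320, 168, 7, 6)) [ 0.6206 -0.2112  0.125 ]
```

View pics/fin_top.png

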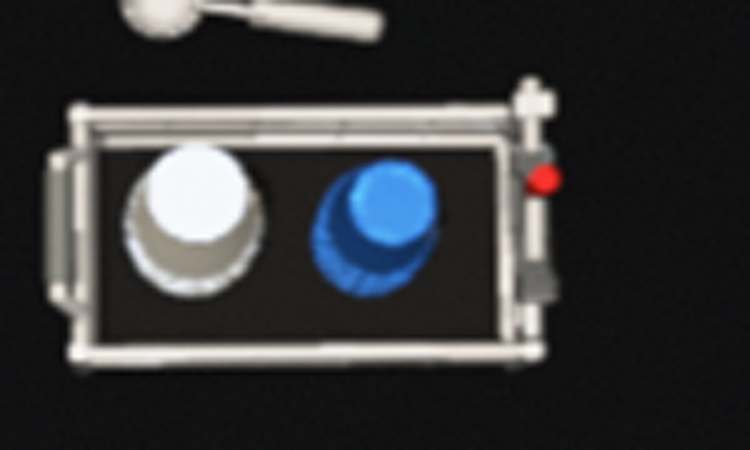

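View pics/fin_sc.png

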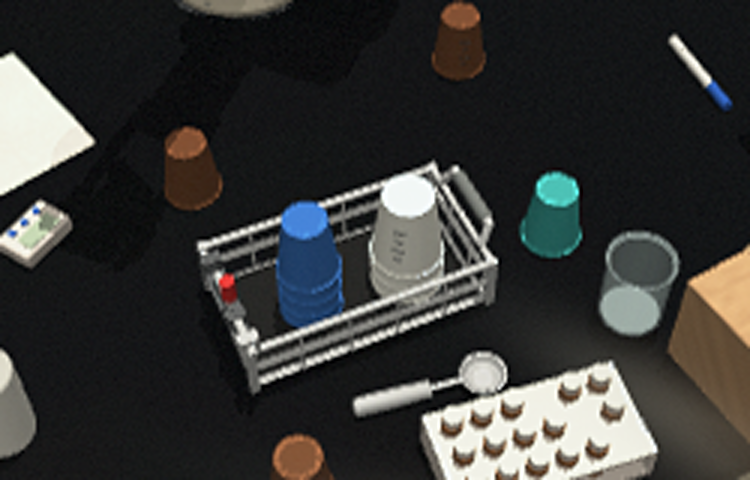

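The top view shows the bolt tip through the keeper at (531,85), the gate shut and the knob at (543,180). The scene view shows upright nested stacks, white at (408,235) and blue at (308,265). No white or blue beaker is left on the bench.

```bash
python3 -c "
from rig import manip
print(manip.sign_off())"
```

```text
the job is handed in; nothing more can be done
None
```

I nested all five loose beakers that were on the bench (two white, three blue) in the carrier, and the gate is shut and bolted. I handed the job in at about 53 s on the robot's clock; the hand-in reports no verdict.

- **Gate and bolt:** I drew the bolt back to its stop, swung the gate to its stop, then slid the bolt 40 mm home against its stop. The last top view shows the tip through the keeper and the knob about 98 mm from the hinge.
- **Stacks:** I pressed each beaker lightly with shut fingers. The tops stopped at 113, 136 and 158 mm for blue and 128 and 150 mm for white, each within about 1 mm of seated height. The highest vertical force I read was about 11 N, while setting down the first blue beaker. The top beaker of each stack is within about 2 mm sideways of where its base was measured at the start.
- **Other things:** The marker, scoop, timer, glass beaker and wash bottle look unmoved in the last pictures; I checked this by eye and did not measure it.
- **Checks that disagreed:** The wrist camera once failed to detect the second white beaker, because its lit side merged with its top. A picture showed it in place. The top and wrist cameras also differed by up to 2.5 mm on one blue beaker, and I used a point between the two.

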